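# Start up the pail-lid press

## Task

Start the pail-lid press with light fingertip touches, in this order: switch on the mains by pressing the raised half of the broad rocker right down, then push the air valve's mushroom knob (the one on a thin stem, beside the ribbed regulator cap) fully in, then press the large palm button right down and let it come up again. Do not work the narrow lamp rocker or the small collared retract button, do not open the air or press the palm button ahead of its turn, and leave the loose things on the bench standing where they are; nothing is to be picked up.

Things in the scene. Friction and masses are not known exactly. Their poses are not given: they have to be found in the camera images.
- switch_box: Grey die-cast box fixed to the bench, 100 (its x) x 150 (its y) mm, deck 66 mm above the bench; origin at the centre of its underside, z up. On the deck, in 4 mm high grey bezels, two black V-faced rockers: broad mains rocker at y = +32 mm, narrow lamp rocker at y = -47 mm. A 4 mm foot strip reaches 18 mm past both y ends.
- mains (a joint): Tilt of the broad black mains rocker, 60 (x) x 36 (y) mm, rad. Hinge along box y, 72 mm above the bench at box x = 0. 0 = off: -x half level, +x half slopes up at 0.4 rad, its end 12 mm above the hinge. 0.4 = on: +x half level at hinge height, -x half up. Friction 0.07 N m (about 3 N pushed 22 mm from the hinge); stays where left; starts up to 0.04 on. Hard end stop: press slowly, about 15 mm/s.
- mains_far (a point): Point on the top face of the mains rocker's +x (raised, to be pressed) half, on its middle line, 21.6 mm from the hinge along the face, at a thin white mark; moves with the rocker (about 8 mm down over the full throw). When on it is 72 mm above the bench.
- lamp (a joint): Tilt of the narrow black work-lamp rocker, 32 x 16 mm, same form and sense as the mains rocker (0 off to 0.4 on, rad). Off at the start; leave it.
- air_set: Air set on an aluminium plate fixed to the bench, 90 (x) x 150 (y) x 5 mm; origin at the centre of its underside, z up. At y = +36 mm a square aluminium valve body (42 mm, top at 51 mm) with the push-in knob on a thin steel stem; at y = -36 mm a regulator that does not move: ribbed black cap 37 mm across, top at 73 mm, gauge facing -x.
- valve (a joint): How far the air-valve knob is pushed in, m. 0 = out (air off), 0.010 = fully in (air on, end stop). Slides straight down against 4 N of friction and stays where it is left; it may start up to 0.002 in. The end stop is hard: press slowly, about 15 mm/s.
- valve_top (a point): Centre of the flat top of the black air-valve knob (32 mm across, 14 mm tall mushroom shape), 85 mm above the bench when out, 75 mm when fully in; moves with it.
- start_station: Grey die-cast two-button box fixed to the bench, 90 (x) x 160 (y) mm, deck 66 mm above the bench; origin at the centre of its underside, z up. Large black palm button at y = +38 mm, small flush retract button in a steel collar at y = -47 mm. Foot strip and gland as on the switch box.
- palm (a joint): How far the palm button is pressed, m: 0 = up, 0.008 = fully down (end stop). Spring return: about 2 N to start, 5 N fully down. The end stop is hard: press slowly, about 15 mm/s. It moves the platen of the press behind the robot.
- palm_top (a point): Centre of the slightly domed top of the palm button (44 mm across), 97.5 mm above the bench when up; moves with it.
- retract (a joint): How far the small black retract button (25 mm across, flush in a 32 mm steel collar, top 76 mm above the bench) is pressed, m, 0 to 0.005; leave it.
- tin: Bystander: closed steel sample tin, 54 mm across, 62 mm tall, beyond the switch box; origin at the centre of its underside.
- jar: Bystander: white plastic jar, 52 mm across, 60 mm tall, beyond the start station; origin at the centre of its underside.
- coupler: Bystander: brass hexagon pipe coupler standing upright, 22 mm across, 38 mm tall, beyond the air set; origin at the centre of its underside.
- cup: Bystander: open steel mixing cup, 72 mm across, 80 mm tall, at the back of the bench; origin at the centre of its underside.
- flask: Bystander: dark steel flask with a narrow neck, 54 mm across, 122 mm tall, at the back of the bench; origin at the centre of its underside.
- screwdriver: Bystander: screwdriver with a black handle, 160 mm long, lying on the robot's side of the air set; origin on its underside, x along it.
- wrench: Bystander: steel wrench, 140 mm long, lying on the robot's side of the start station; origin on its underside, x along it.

How it is judged:
On the way, in this order (a step that is already met when the one before it is completed fails the run):
1. the mains rocker is pressed over to on (value of joint mains above 0.34 rad), for 0.1 s.
2. the air-valve knob is pushed fully in (value of joint valve above 0.008 m), for 0.1 s.
3. the palm button is pressed right down (value of joint palm above 0.006 m), for 0.1 s.
4. the palm button is let go (value of joint palm below 0.001 m), for 0.1 s.
At the end, for the whole second after the job is handed in: Mains rocker on (over 0.34 of 0.4 rad), air-valve knob in (over 8 of 10 mm), palm button back up (under 1 mm), lamp rocker and retract button as they were, each loose bystander within 20 mm of where it started (value of joint mains above 0.34 rad and value of joint valve above 0.008 m and value of joint each of palm, retract below 0.001 m and value of joint lamp below 0.08 rad and distance of each of tin, jar, coupler, cup, flask, screwdriver, wrench from where it was at the start of the episode below 0.02 m); the robot touches nothing.
It fails at once if the air valve is worked before the mains is on (value of joint valve above 0.005 m and value of joint mains below 0.3 rad).
It fails at once if the palm button is pressed before mains and air are both on (value of joint palm above 0.003 m and (value of joint mains below 0.3 rad or value of joint valve below 0.0075 m)).
It fails at once if the lamp rocker or the retract button is worked (value of joint lamp above 0.15 rad or value of joint retract above 0.0025 m).
It fails at once if a control unit is pushed hard, with over 40 N (contact force between any of the fingers, the arm and switch_box above 40 N or contact force between any of the fingers, the arm and air_set above 40 N or contact force between any of the fingers, the arm and start_station above 40 N).
It fails at once if a loose bystander is lifted, carried, pushed about (over 20 mm) or knocked over (distance of any of tin, jar, coupler, cup, flask, screwdriver, wrench from where it was at the start of the episode above 0.02 m or angle between any of tin, jar, coupler, cup, flask's own z axis and vertical above 0.5 rad).
It also fails if it takes over 45 s, if anything falls off the work surface, if the arm or the gripper's body presses on something with over 40 N, if the wrist force passes 120 N, or if a joint passes its speed limit or range.

## Robot

A 6-joint arm with a two-finger parallel gripper is mounted at the origin on the work surface. World frame = base frame: x ahead of the robot, y to its left, z up, the work surface at z = 0. Lengths are in m, angles in rad, forces in N, time in s.
With the tool pointing down it reaches from about 0.3 to 0.875 m from the base axis. Payload 4.2 kg.
Tool frame: the origin (TCP) lies on the mounting face of the last link; the fingertips stand 173 mm ahead of it and the grasp point (between the pads) lies 155 mm ahead of it (grip_point_offset is the distance from the TCP to the grasp point, in m); z points along the fingers, y is the line along which they close (so a half turn about z gives the same grasp; the last joint's range is limited). The gripper opens to 85 mm and grips with 20 to 120 N. Pads are 22 mm wide; open, the fingers measure 114 mm over their backs; the gripper's body (76 mm by 85 mm) begins 54 mm behind the grasp point. The pads swing forward as they close: fully open they stand 13 mm farther back than shut.
Start: joints at [1.288, 0.32, 1.565, -0, 1.257, -0.02], TCP at [0.149, 0.555, 0.405] pointing down, gripper open.
Joint ranges: [-3.11, 3.11], [-0.84, 2.01], [0.21, 2.61], [-1.34, 4.49], [0.05, 2.63], [-2.56, 2.56]. Speed limits (rad/s): [2.57, 2.57, 3.14, 3.14, 3.14, 3.14].

## Interface

Orientations are given as a rotation vector (axis times angle).
In Python, from station import observe, capture, job_done, look_for, mark_of, grip_point_offset gives the robot as it stands. The module is installed in compiled form; this text tells all that it offers.
- The arm moves only by the tool send_rows, never from a script. Its argument "moves" is a list of rows, each an object of numbers: "fingers": the opening, from 0 (shut) to 1 (fully open); "x", "y", "z": the shift along the tool's x, y, z in mm; "turn": the turn about the tool's z in degrees. A call has 1 to 8 rows; each row is the pose to reach, as a shift and turn from the pose commanded when the call began, along the tool's axes at that moment; what a row does not reach only later rows make up. A row lasts 1/8 s, in which the tool goes at most 62.5 mm and 10.7 degrees, less where a joint would pass 70% of its speed; a pose out of reach is approached as far as the arm can. A call with a gripper value outside its range is refused whole. The fingers move at their own pace and stop on an object; "grip_force" is the grip in N (left out, the last holds). Time passes only in rows, so rows that repeat a pose let the fingers close. It gives the time, the measured TCP pose, the force, the opening and the grip force at its end, in the units of the state.
- observe(): the state, without advancing time (a new reading comes with each control period).
- capture(name): name is "scene" or "side" or "wrist"; returns a dict with "frame" (400x640x3 uint8, red, green, blue), "vfov" (degrees; the focal length in pixels is half the picture's height over the tangent of half this angle, whatever the lens; pixels are square), "cx", "cy" (the principal point, pixels), "view" (4x4, takes a point from world to camera coordinates). Camera axes: x right, y down, z forward; pixel columns grow to the right and rows downward; lengths in m; the calibration is good to about 2 mm. The wrist camera is an equidistant fisheye: a pixel r from the principal point sees the ray r / f radians off the axis. A picture is of the moment at which its call begins. There is no depth.
- job_done(): hands the job in; it is judged then, once.
Trained networks look in the newest picture that a camera, given by its name, has taken for a name from the list of things; names that differ only in an ending like _2 or _b are one class to them, and where a whole thing is asked for, a point or a joint stands for the part that bears it (a point fixed in the world has none). Each returns a list of dicts, best first, with "score" (0 to 1); they miss things now and then, are a little off and sometimes report something else, mostly with a low value. They report only what shows in the picture. A call takes as long as a camera call.
- look_for(thing, camera): "pixel" ([column, row] in pixels, amid what is visible of it).
- mark_of(thing, camera): "pixel" ([column, row] in pixels: a listed point, or the origin of a listed thing).
The state is a dict: "clock": time; "joint_positions": joint angles; "qd": joint speeds; "joint_efforts": joint torques, N m; "tool_pos": TCP position; "tcp_rot": TCP orientation; "force": force on the tool from outside, world axes, zero at the start; "torque": the same for the moment, N m; "width": finger opening in m; "grasp_force": force on a finger pad.
Only numpy, scipy, OpenCV 4.12 (cv2) and the standard library are available. Lean on these libraries where they do the work, as an engineer would, in place of code of your own. Each camera call takes 0.05 s, during which the arm holds its last target. There are 200 camera calls.

## Working session

There is one attempt and no reset: what is moved stays moved. The work goes in short steps, Python scripts to look and compute and a tool call to move; the robot and the scene stay as the last step left them, time stands still between calls to the robot, and variables do not carry over. Pictures are saved under pics/ and viewed, at most 10 in all, crops included, and the job is handed in when it is done.

Besides the shell and the picture viewer there is one more tool, called after ">>>" in YAML: its name, and indented under it one key for each argument. send_rows: Moves the arm, as the interface text tells. Its arguments: {"type":"object","properties":{"moves":{"type":"array","items":{"type":"object","properties":{"fingers":{"type":"number"},"x":{"type":"number"},"y":{"type":"number"},"z":{"type":"number"},"turn":{"type":"number"}}}},"grip_force":{"type":"number"}},"required":["moves"]}

```bash
mkdir -p pics
cat > h.py <<'E'
import numpy as np, cv2
from station import *
def ray(c,px):
    f=200/np.tan(np.radians(c['vfov'])/2); V=np.array(c['view']); R=V[:3,:3]; o=-R.T@V[:3,3]
    d=np.array([px[0]-c['cx'],px[1]-c['cy']])
    if c['name']=='wrist':
        r=np.hypot(*d); t=r/f; d=np.r_[d/max(r,1e-9)*np.sin(t),np.cos(t)]
    else: d=np.r_[d/f,1]
    d=R.T@d; return o,d/np.linalg.norm(d)
def proj(c,p):
    f=200/np.tan(np.radians(c['vfov'])/2); V=np.array(c['view']); q=V[:3,:3]@p+V[:3,3]
    if c['name']=='wrist':
        r=np.hypot(q[0],q[1]); t=np.arctan2(r,q[2]); return np.array([c['cx'],c['cy']])+f*t*q[:2]/r
    return np.array([c['cx'],c['cy']])+f*q[:2]/q[2]
def atz(c,px,z):
    o,d=ray(c,px); return o+d*(z-o[2])/d[2]
def cap(n):
    c=capture(n); c['name']=n; return c
E
python3 - <<'E'
from h import *
np.set_printoptions(precision=4,suppress=True)
print(observe())
Z={'mains_far':.08,'valve_top':.085,'palm_top':.0975,'switch_box':0,'air_set':0,'start_station':0,'tin':0,'jar':0,'coupler':0,'cup':0,'flask':0,'screwdriver':0,'wrench':0}
for n in ['scene','side','wrist']:
    c=cap(n); cv2.imwrite(f'pics/{n}0.png',c['frame'][:,:,::-1])
    for k,z in Z.items():
        for m in mark_of(k,n)[:2]:
            print(n,k,round(m['score'],2),np.round(m['pixel']),atz(c,m['pixel'],z)[:2])
E
```

```text
{'clock': 0.0, 'joint_positions': array([ 1.288 ,  0.3203,  1.5657,  0.    ,  1.2574, -0.02  ]), 'qd': array([ 0.0006,  0.0001,  0.0002,  0.0013, -0.0002, -0.0004]), 'joint_efforts': array([ -0.0001, -41.5539, -23.4165,  -0.0001,   0.0081,   0.    ]), 'tool_pos': array([0.1493, 0.5551, 0.4039]), 'tcp_rot': array([-0.4116, -3.1142,  0.0028]), 'force': array([ 0.1123, -0.4753, -0.821 ]), 'torque': array([-0.0189,  0.0065,  0.0119]), 'grasp_force': 0.0, 'width': 0.08562331762000862}
scene valve_top 0.74 [189. 283.] [ 0.5829 -0.3027]
scene valve_top 0.65 [197. 254.] [ 0.5298 -0.2512]
scene palm_top 0.7 [310. 179.] [0.5265 0.0658]
scene palm_top 0.32 [298. 215.] [ 0.598  -0.0374]
scene switch_box 0.9 [354. 176.] [0.5132 0.2375]
scene switch_box 0.39 [393. 187.] [0.6171 0.2797]
scene air_set 0.73 [190. 281.] [ 0.5127 -0.275 ]
scene start_station 0.6 [298. 215.] [0.5223 0.0254]
scene tin 0.88 [391. 185.] [0.6089 0.281 ]
scene tin 0.32 [301. 214.] [0.525  0.0349]
scene jar 0.9 [324. 242.] [0.6298 0.0112]
scene jar 0.53 [187. 280.] [ 0.5056 -0.2793]
scene coupler 0.61 [393. 183.] [0.6075 0.29
[... 541 characters left out ...]
.61 [334. 310.] [ 0.5101 -0.2825]
side start_station 0.76 [298. 221.] [0.5209 0.0237]
side start_station 0.59 [377. 300.] [ 0.6036 -0.2882]
side tin 0.54 [299. 170.] [0.5967 0.2802]
side jar 0.79 [336. 212.] [0.6313 0.0244]
side coupler 0.53 [375. 298.] [ 0.6019 -0.2804]
side cup 0.82 [354. 173.] [0.7573 0.2044]
side flask 0.84 [428. 252.] [ 0.783 -0.195]
side screwdriver 0.84 [290. 321.] [ 0.4196 -0.28  ]
side wrench 0.53 [269. 228.] [0.4427 0.0189]
wrist air_set 0.76 [ 67. 379.] [ 0.5242 -0.2841]
wrist start_station 0.6 [146. 385.] [0.5161 0.0522]
wrist flask 0.53 [ 48. 354.] [ 0.4282 -0.2805]
wrist flask 0.17 [ 64. 379.] [ 0.5283 -0.3041]
wrist screwdriver 0.67 [ 50. 355.] [ 0.433 -0.275]
```

View pics/scene0.png

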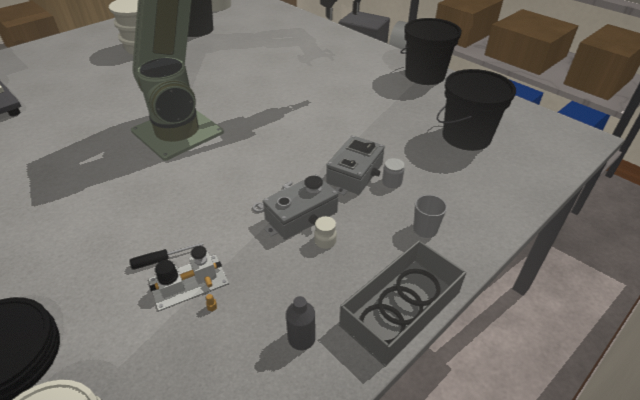

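View pics/side0.png

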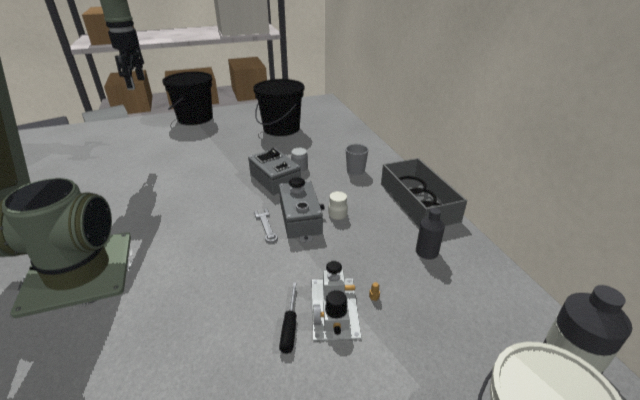

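Run:
```python
from station import *
from scipy.spatial.transform import Rotation as R
print(R.from_rotvec(observe()['tcp_rot']).as_matrix().round(3))
```

```text
[[-0.966  0.26   0.   ]
 [ 0.26   0.966  0.   ]
 [-0.     0.    -1.   ]]
```

The scene view shows the broad rocker near (361,146), the lamp rocker at (349,163), the palm button at (313,183), the retract button at (284,202), the valve knob at (199,252) and the regulator at (166,272). The side view agrees, with the knob at (334,268) and the palm button at (297,183). I'll move over the switch box, shutting the fingers on the way.

>>> send_rows:
  moves:
    - {"x": -370,"y": -216,"z": 0,"fingers": 0}
    - {"x": -370,"y": -216,"z": 0,"fingers": 0}
    - {"x": -370,"y": -216,"z": 0,"fingers": 0}
    - {"x": -370,"y": -216,"z": 0,"fingers": 0}
    - {"x": -370,"y": -216,"z": 0,"fingers": 0}
    - {"x": -370,"y": -216,"z": 0,"fingers": 0}
    - {"x": -370,"y": -216,"z": 0,"fingers": 0}
    - {"x": -370,"y": -216,"z": 0,"fingers": 0}

```text
invalid input at $.moves[0]: expected keys fingers, x, y, z, turn
```

Run:
```python
from h import *
np.set_printoptions(precision=4,suppress=True)
o=observe();print(o['tool_pos'],o['tcp_rot'],o['clock'])
Z={'mains_far':.08,'valve_top':.085,'palm_top':.0975,'switch_box':0,'air_set':0,'start_station':0}
for n in ['wrist','side','scene']:
    c=cap(n)
    if n=='wrist': cv2.imwrite('pics/w1.png',c['frame'][:,:,::-1]); print(c['vfov'],ray(c,(c['cx'],c['cy'])))
    for k,z in Z.items():
        for m in mark_of(k,n)[:2]:
            print(n,k,round(m['score'],2),np.round(m['pixel']),atz(c,m['pixel'],z)[:2])
```

```text
[0.1494 0.5553 0.4047] [0.4117 3.1145 0.0002] 2.1
65.70646984690485 (array([0.0704, 0.5761, 0.3725]), array([ 0.3035, -0.0819, -0.9493]))
wrist palm_top 0.52 [ 68. 378.] [ 0.4036 -0.0512]
wrist air_set 0.88 [ 70. 378.] [ 0.5205 -0.2635]
wrist start_station 0.8 [143. 387.] [0.5249 0.0381]
side mains_far 0.44 [275. 151.] [0.5248 0.2817]
side valve_top 0.71 [334. 267.] [ 0.5211 -0.2493]
side palm_top 0.63 [295. 179.] [0.5317 0.0756]
side switch_box 0.84 [275. 181.] [0.5085 0.2381]
side switch_box 0.53 [297. 179.] [0.5761 0.2301]
side air_set 0.59 [334. 310.] [ 0.5112 -0.2818]
side start_station 0.57 [301. 221.] [0.5283 0.0207]
scene mains_far 0.59 [370. 145.] [0.5186 0.2871]
scene valve_top 0.53 [198. 254.] [ 0.5323 -0.2504]
scene palm_top 0.73 [315. 180.] [0.5381 0.0695]
scene switch_box 0.93 [352. 177.] [0.5154 0.2288]
scene air_set 0.55 [189. 278.] [ 0.5058 -0.2737]
scene start_station 0.95 [299. 213.] [0.5192 0.0324]
```

View pics/w1.png

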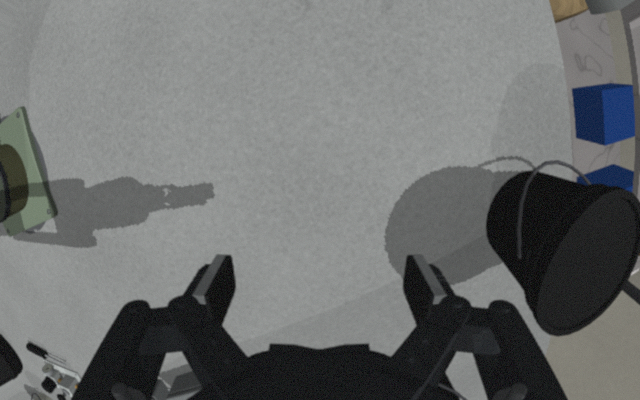

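The wrist view shows only the open fingers and a pail. I'll resend the move with every key.

>>> send_rows:
  moves:
    - {"x": -370,"y": -216,"z": 0,"turn": 0,"fingers": 0}
    - {"x": -370,"y": -216,"z": 0,"turn": 0,"fingers": 0}
    - {"x": -370,"y": -216,"z": 0,"turn": 0,"fingers": 0}
    - {"x": -370,"y": -216,"z": 0,"turn": 0,"fingers": 0}
    - {"x": -370,"y": -216,"z": 0,"turn": 0,"fingers": 0}
    - {"x": -370,"y": -216,"z": 0,"turn": 0,"fingers": 0}
    - {"x": -370,"y": -216,"z": 0,"turn": 0,"fingers": 0}
    - {"x": -370,"y": -216,"z": 0,"turn": 0,"fingers": 0}

```text
clock: 4.15
tool_pos: [0.4526, 0.2482, 0.4047]
tcp_rot: [0.42, 3.113, -0.0]
force: [-1.3, 0.7, -0.8]
width: 0.0001
grasp_force: 0.0
```

Run:
```python
from h import *
np.set_printoptions(precision=4,suppress=True)
o=observe();print(o['tool_pos'],o['tcp_rot'],o['clock'])
Z={'mains_far':.08,'valve_top':.085,'palm_top':.0975,'switch_box':0,'air_set':0,'start_station':0}
for n in ['wrist']:
    c=cap(n); cv2.imwrite('pics/w2.png',c['frame'][:,:,::-1])
    for k,z in Z.items():
        for m in mark_of(k,n)[:2]:
            print(n,k,round(m['score'],2),np.round(m['pixel'],1),atz(c,m['pixel'],z)[:2])
```

```text
[0.4526 0.2482 0.4047] [ 0.4199  3.1127 -0.0003] 4.15
wrist mains_far 0.59 [367.8 228.1] [0.5127 0.284 ]
wrist mains_far 0.43 [378.4 258.4] [0.5517 0.288 ]
wrist valve_top 0.59 [ 50.7 301.8] [ 0.5235 -0.2382]
wrist valve_top 0.52 [211.2 309.1] [0.5694 0.0785]
wrist palm_top 0.91 [190.3 289.8] [0.5299 0.0732]
wrist switch_box 0.55 [334.3 206.3] [0.509  0.2527]
wrist switch_box 0.55 [380.6 258.7] [0.6018 0.296 ]
wrist air_set 0.78 [ 65.1 276.9] [ 0.518 -0.278]
wrist start_station 0.57 [190.6 252.7] [0.5243 0.0349]
```

View pics/w2.png

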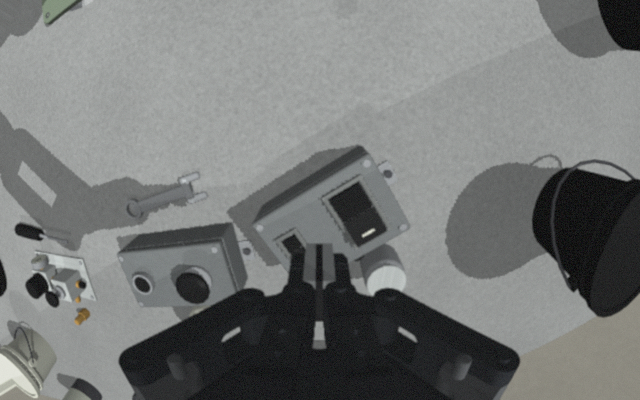

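The wrist view shows the mains rocker, with its white mark at (368,232). The deck corners are near (362,157), (411,226) and (252,225), the palm button is at (192,285), and the valve knob is at about (38,285) or (53,298).

Run:
```python
from h import *
np.set_printoptions(precision=4,suppress=True)
c=cap('wrist')
g=c['frame'][215:250,345:395].astype(int).sum(2); ys,xs=np.where(g>330); sel=(abs(xs+345-368)<14)&(abs(ys+215-232)<8)
px=(xs[sel].mean()+345,ys[sel].mean()+215); print('mark',px,sel.sum(),atz(c,px,.08))
for p in [(362,157),(411,226),(252,225)]: print(atz(c,p,.066)[:2])
P=[atz(c,p,.066)[:2] for p in [(362,157),(411,226),(252,225)]]
print(np.degrees([np.arctan2(*(P[1]-P[0])[::-1]), np.arctan2(*(P[0]-P[2])[::-1])-np.pi/2]), np.linalg.norm(P[1]-P[0]),np.linalg.norm(P[2]-P[0]))
# mean of views for all points
for n in ['scene','side','wrist']:
    c=cap(n)
    for k,z in {'mains_far':.08,'valve_top':.085,'palm_top':.0975}.items():
        m=mark_of(k,n)
        if m: print(n,k,m[0]['score'],atz(c,m[0]['pixel'],z)[:2])
```

```text
mark (np.float64(367.1454545454545), np.float64(236.03636363636363)) 55 [0.5182 0.2854 0.08  ]
[0.4379 0.2994]
[0.527  0.3366]
[0.4801 0.1673]
[22.6462 17.6967] 0.0965109829046602 0.1386806692874994
scene mains_far 0.76 [0.5191 0.2896]
scene valve_top 0.63 [ 0.526  -0.2455]
scene palm_top 0.5 [0.5267 0.074 ]
side mains_far 0.68 [0.515  0.2943]
side valve_top 0.54 [ 0.5256 -0.2456]
side palm_top 0.68 [0.5402 0.0954]
wrist valve_top 0.47 [ 0.5206 -0.2323]
wrist palm_top 0.98 [0.534  0.0647]
```

>>> send_rows:
  moves:
    - {"x": -20,"y": 20,"z": 40,"turn": -10,"fingers": 0}
    - {"x": -40,"y": 40,"z": 70,"turn": -20,"fingers": 0}
    - {"x": -55,"y": 55,"z": 105,"turn": -30,"fingers": 0}
    - {"x": -55,"y": 55,"z": 130,"turn": -35,"fingers": 0}
    - {"x": -55,"y": 55,"z": 130,"turn": -35,"fingers": 0}

```text
clock: 5.78
tool_pos: [0.5176, 0.2891, 0.2726]
tcp_rot: [0.541, -3.09, 0.002]
force: [0.0, -0.0, 0.2]
width: -0.0001
grasp_force: 0.0
```

Run:
```python
from h import *
np.set_printoptions(precision=4,suppress=True)
o=observe();print(o['tool_pos'],o['tcp_rot'],o['force'],o['clock'])
c=cap('wrist'); cv2.imwrite('pics/w3.png',c['frame'][:,:,::-1])
print(proj(c,o['tool_pos']-[0,0,.173]), [ (m['score'],atz(c,m['pixel'],.08)) for m in mark_of('mains_far','wrist')[:2]])
c=cap('side'); f=c['frame']; p=proj(c,np.array([.52,.287,.08])).astype(int); print(p)
cv2.imwrite('pics/s3.png',cv2.resize(f[p[1]-50:p[1]+50,p[0]-60:p[0]+60,::-1],None,fx=5,fy=5,interpolation=2))
```

```text
[0.5176 0.2891 0.2726] [ 0.5413 -3.0896  0.0024] [ 0.0092 -0.0469  0.2153] 5.775
[318.8172 263.333 ] [(0.8, array([0.517 , 0.2819, 0.08  ]))]
[273 150]
```

View pics/w3.png

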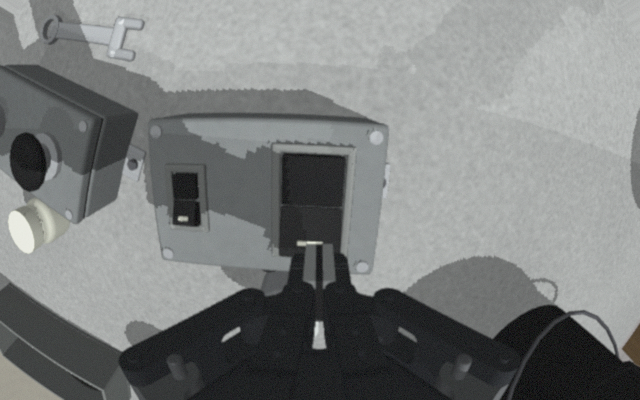

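View pics/s3.png

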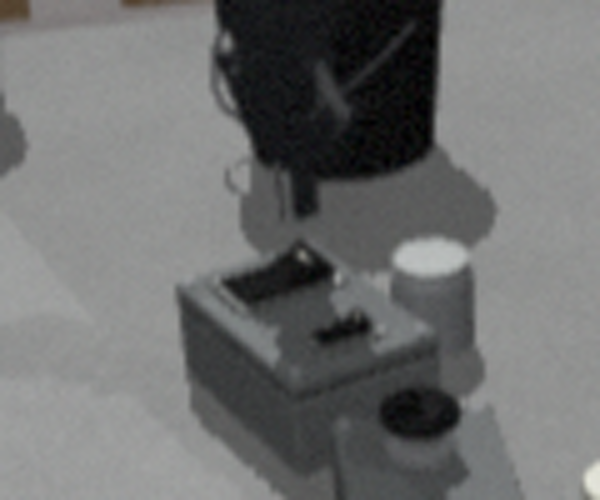

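The tool lines up with the box: the white mark is at (309,243), the rocker middle at about 313, and the tip projects to (319,263). I'll shift 4 mm in y and press slowly.

>>> send_rows:
  moves:
    - {"x": 0,"y": -4,"z": 7,"turn": 0,"fingers": 0}
    - {"x": 0,"y": -4,"z": 13,"turn": 0,"fingers": 0}
    - {"x": 0,"y": -4,"z": 15,"turn": 0,"fingers": 0}
    - {"x": 0,"y": -4,"z": 17,"turn": 0,"fingers": 0}
    - {"x": 0,"y": -4,"z": 19,"turn": 0,"fingers": 0}
    - {"x": 0,"y": -4,"z": 21,"turn": 0,"fingers": 0}
    - {"x": 0,"y": -4,"z": 22.5,"turn": 0,"fingers": 0}
    - {"x": 0,"y": -4,"z": 24,"turn": 0,"fingers": 0}

```text
clock: 6.92
tool_pos: [0.52, 0.2859, 0.2513]
tcp_rot: [-0.544, 3.091, 0.001]
force: [2.6, 0.8, 4.2]
width: -0.0
grasp_force: 1.5
```

>>> send_rows:
  moves:
    - {"x": 0,"y": 0,"z": 1.5,"turn": 0,"fingers": 0}
    - {"x": 0,"y": 0,"z": 2.5,"turn": 0,"fingers": 0}
    - {"x": 0,"y": 0,"z": 3.5,"turn": 0,"fingers": 0}
    - {"x": 0,"y": 0,"z": 3.5,"turn": 0,"fingers": 0}

```text
clock: 7.42
tool_pos: [0.5191, 0.2856, 0.247]
tcp_rot: [0.544, -3.093, 0.0]
force: [1.6, 0.1, 2.7]
width: 0.0
grasp_force: 1.0
```

>>> send_rows:
  moves:
    - {"x": 0,"y": 0,"z": 1,"turn": 0,"fingers": 0}
    - {"x": 0,"y": 0,"z": 2,"turn": 0,"fingers": 0}
    - {"x": 0,"y": 0,"z": 2,"turn": 0,"fingers": 0}

```text
clock: 7.8
tool_pos: [0.5192, 0.2856, 0.2454]
tcp_rot: [0.544, -3.094, -0.0]
force: [0.5, 0.9, 5.0]
width: -0.0001
grasp_force: 2.3
```

>>> send_rows:
  moves:
    - {"x": 0,"y": 0,"z": 1,"turn": 0,"fingers": 0}
    - {"x": 0,"y": 0,"z": 2,"turn": 0,"fingers": 0}
    - {"x": 0,"y": 0,"z": 2,"turn": 0,"fingers": 0}

```text
clock: 8.18
tool_pos: [0.5191, 0.2856, 0.2452]
tcp_rot: [-0.544, 3.094, 0.0]
force: [-2.4, -1.4, 15.0]
width: 0.0
grasp_force: 7.5
```

The rocker is on its stop, with the tip at 72.2 mm and 15 N. Next I'll lift and travel toward the valve.

>>> send_rows:
  moves:
    - {"x": 0,"y": 0,"z": -50,"turn": 0,"fingers": 0}
    - {"x": 0,"y": 0,"z": -110,"turn": 0,"fingers": 0}
    - {"x": 198,"y": -488,"z": -110,"turn": 0,"fingers": 0}
    - {"x": 198,"y": -488,"z": -110,"turn": 0,"fingers": 0}
    - {"x": 198,"y": -488,"z": -110,"turn": 0,"fingers": 0}
    - {"x": 198,"y": -488,"z": -110,"turn": 0,"fingers": 0}
    - {"x": 198,"y": -488,"z": -110,"turn": 0,"fingers": 0}
    - {"x": 198,"y": -488,"z": -110,"turn": 0,"fingers": 0}

```text
clock: 9.18
tool_pos: [0.5043, -0.0909, 0.3524]
tcp_rot: [0.544, -3.092, -0.002]
force: [1.1, -0.9, 0.1]
width: 0.0002
grasp_force: 0.0
```

Run:
```python
from h import *
np.set_printoptions(precision=4,suppress=True)
o=observe();print(o['tool_pos'],o['tcp_rot'],o['force'],o['clock'])
c=cap('wrist'); cv2.imwrite('pics/w4.png',c['frame'][:,:,::-1])
for k,z in {'mains_far':.072,'valve_top':.085,'palm_top':.0975,'air_set':0,'start_station':0}.items():
    for m in mark_of(k,'wrist')[:2]: print(k,round(m['score'],2),np.round(m['pixel']),atz(c,m['pixel'],z)[:2])
```

```text
[ 0.5043 -0.0909  0.3524] [ 0.5437 -3.0917 -0.0018] [ 1.0933 -0.8971  0.0679] 9.175
mains_far 0.87 [571. 296.] [0.5182 0.2766]
valve_top 0.62 [148. 163.] [ 0.5202 -0.2408]
palm_top 0.86 [466. 288.] [0.5333 0.0683]
air_set 0.62 [163. 132.] [ 0.5125 -0.2736]
start_station 0.97 [407. 228.] [0.5261 0.0264]
```

View pics/w4.png

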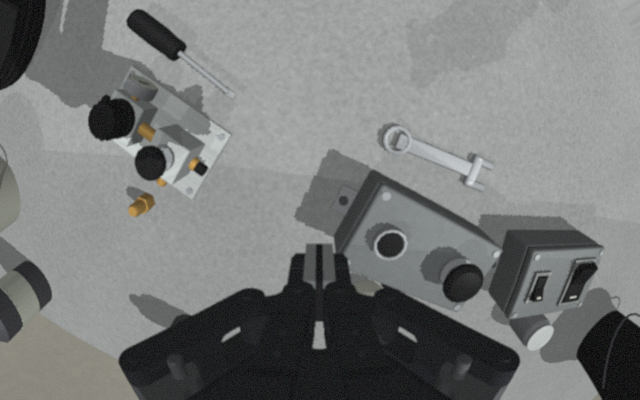

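The wrist view shows the valve knob at (151,162), the regulator at (112,117), the palm button at (462,282), and the mains rocker tilted over to on. I'll approach the knob.

>>> send_rows:
  moves:
    - {"x": 34,"y": -147,"z": 0,"turn": 0,"fingers": 0}
    - {"x": 34,"y": -147,"z": 20,"turn": 0,"fingers": 0}
    - {"x": 34,"y": -147,"z": 40,"turn": 0,"fingers": 0}
    - {"x": 34,"y": -147,"z": 50,"turn": 0,"fingers": 0}
    - {"x": 34,"y": -147,"z": 50,"turn": 0,"fingers": 0}

```text
clock: 10.1
tool_pos: [0.5236, -0.2371, 0.3023]
tcp_rot: [0.547, -3.092, -0.003]
force: [0.2, 0.6, -0.2]
width: 0.0001
grasp_force: 0.0
```

Run:
```python
from h import *
np.set_printoptions(precision=4,suppress=True)
o=observe();print(o['tool_pos'],o['tcp_rot'],o['force'],o['clock'])
c=cap('wrist'); cv2.imwrite('pics/w5.png',c['frame'][:,:,::-1])
t=o['tool_pos']; print(proj(c,t-[0,0,.173]),proj(c,np.r_[t[:2],.085]))
for n in ['wrist','scene','side']:
    if n!='wrist': c=cap(n)
    for m in mark_of('valve_top',n)[:2]: print(n,round(m['score'],2),np.round(m['pixel']),atz(c,m['pixel'],.085)[:2])
```

```text
[ 0.5236 -0.2371  0.3023] [ 0.5465 -3.0917 -0.0035] [ 0.1734  0.6075 -0.2458] 10.1
[317.7299 262.3051] [317.7637 228.1979]
wrist 0.9 [310. 218.] [ 0.5188 -0.244 ]
scene 0.74 [194. 253.] [ 0.5257 -0.2543]
side 0.54 [275. 180.] [0.4842 0.1085]
side 0.44 [332. 266.] [ 0.52   -0.2454]
```

View pics/w5.png

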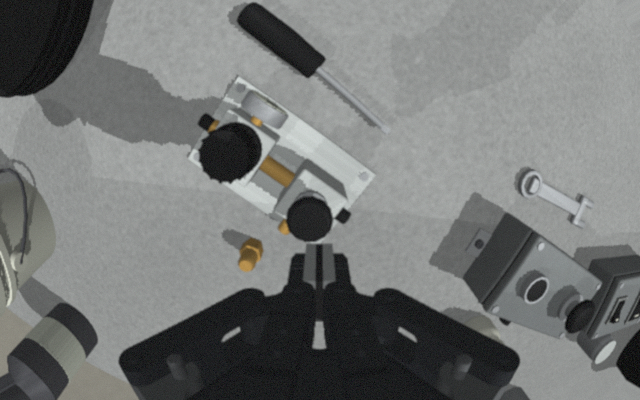

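The knob is centred at (310,218), against a predicted (318,228). I'll correct by x +7 and y −5, then go down.

>>> send_rows:
  moves:
    - {"x": 7,"y": -5,"z": 15,"turn": 0,"fingers": 0}
    - {"x": 7,"y": -5,"z": 30,"turn": 0,"fingers": 0}
    - {"x": 7,"y": -5,"z": 40,"turn": 0,"fingers": 0}
    - {"x": 7,"y": -5,"z": 42,"turn": 0,"fingers": 0}
    - {"x": 7,"y": -5,"z": 44,"turn": 0,"fingers": 0}
    - {"x": 7,"y": -5,"z": 45.5,"turn": 0,"fingers": 0}
    - {"x": 7,"y": -5,"z": 47,"turn": 0,"fingers": 0}
    - {"x": 7,"y": -5,"z": 49,"turn": 0,"fingers": 0}

```text
clock: 11.4
tool_pos: [0.5187, -0.246, 0.2548]
tcp_rot: [-0.544, 3.093, -0.001]
force: [-0.0, -0.5, 4.6]
width: -0.0002
grasp_force: 1.9
```

>>> send_rows:
  moves:
    - {"x": 0,"y": 0,"z": 1.5,"turn": 0,"fingers": 0}
    - {"x": 0,"y": 0,"z": 3,"turn": 0,"fingers": 0}
    - {"x": 0,"y": 0,"z": 4.5,"turn": 0,"fingers": 0}
    - {"x": 0,"y": 0,"z": 6,"turn": 0,"fingers": 0}
    - {"x": 0,"y": 0,"z": 6,"turn": 0,"fingers": 0}

```text
clock: 12.02
tool_pos: [0.5188, -0.246, 0.2484]
tcp_rot: [-0.544, 3.094, -0.0]
force: [0.4, 0.6, 4.7]
width: 0.0
grasp_force: 2.5
```

>>> send_rows:
  moves:
    - {"x": 0,"y": 0,"z": 1,"turn": 0,"fingers": 0}
    - {"x": 0,"y": 0,"z": 2,"turn": 0,"fingers": 0}
    - {"x": 0,"y": 0,"z": 2,"turn": 0,"fingers": 0}

```text
clock: 12.4
tool_pos: [0.5187, -0.246, 0.2483]
tcp_rot: [-0.544, 3.093, -0.001]
force: [-3.7, 2.9, 16.1]
width: -0.0001
grasp_force: 8.1
```

The knob is on its stop at 16 N. I'll lift and go to the palm button.

>>> send_rows:
  moves:
    - {"x": 0,"y": 0,"z": -50,"turn": 0,"fingers": 0}
    - {"x": -20,"y": 50,"z": -72,"turn": 0,"fingers": 0}
    - {"x": -119,"y": 291,"z": -72,"turn": 0,"fingers": 0}
    - {"x": -119,"y": 291,"z": -72,"turn": 0,"fingers": 0}
    - {"x": -119,"y": 291,"z": -72,"turn": 0,"fingers": 0}
    - {"x": -119,"y": 291,"z": -72,"turn": 0,"fingers": 0}
    - {"x": -119,"y": 291,"z": -72,"turn": 0,"fingers": 0}
    - {"x": -119,"y": 291,"z": -72,"turn": 0,"fingers": 0}

```text
clock: 13.4
tool_pos: [0.5311, 0.0684, 0.3176]
tcp_rot: [0.546, -3.092, 0.001]
force: [-0.3, -0.4, -0.3]
width: -0.0
grasp_force: 0.0
```

Run:
```python
from h import *
np.set_printoptions(precision=4,suppress=True)
o=observe();print(o['tool_pos'],o['tcp_rot'],o['force'],o['clock'])
c=cap('wrist'); cv2.imwrite('pics/w6.png',c['frame'][:,:,::-1])
t=o['tool_pos']; print(proj(c,t-[0,0,.173]),proj(c,np.r_[t[:2],.0975]))
for n in ['wrist','scene','side']:
    if n!='wrist': c=cap(n)
    for m in mark_of('palm_top',n)[:2]: print(n,round(m['score'],2),np.round(m['pixel']),atz(c,m['pixel'],.0975)[:2])
```

```text
[0.5311 0.0684 0.3176] [ 0.5464 -3.0924  0.0007] [-0.3006 -0.3593 -0.3314] 13.4
[318.686  262.3036] [318.7171 226.4878]
wrist 0.97 [320. 232.] [0.5342 0.0706]
wrist 0.39 [529. 268.] [0.5104 0.2524]
scene 0.73 [312. 177.] [0.5254 0.0721]
scene 0.65 [200. 256.] [ 0.5496 -0.2541]
side 0.74 [294. 179.] [0.5281 0.0752]
side 0.56 [334. 306.] [ 0.4838 -0.3499]
```

View pics/w6.png

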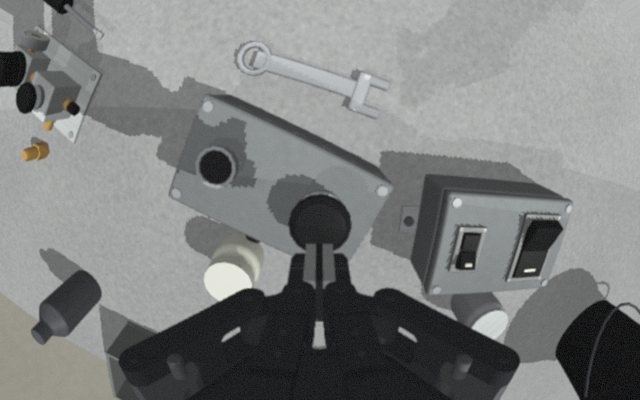

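The button is centred at about (320,224) and the tip projects to (319,226), so they are aligned. I'll press now.

>>> send_rows:
  moves:
    - {"x": 0,"y": 0,"z": 20,"turn": 0,"fingers": 0}
    - {"x": 0,"y": 0,"z": 38,"turn": 0,"fingers": 0}
    - {"x": 0,"y": 0,"z": 43,"turn": 0,"fingers": 0}
    - {"x": 0,"y": 0,"z": 45,"turn": 0,"fingers": 0}
    - {"x": 0,"y": 0,"z": 47,"turn": 0,"fingers": 0}
    - {"x": 0,"y": 0,"z": 49,"turn": 0,"fingers": 0}
    - {"x": 0,"y": 0,"z": 51,"turn": 0,"fingers": 0}
    - {"x": 0,"y": 0,"z": 53,"turn": 0,"fingers": 0}

```text
clock: 14.7
tool_pos: [0.5315, 0.0682, 0.2656]
tcp_rot: [-0.544, 3.093, -0.0]
force: [-0.2, -0.7, 3.6]
width: -0.0003
grasp_force: 1.8
```

>>> send_rows:
  moves:
    - {"x": 0,"y": 0,"z": 1.5,"turn": 0,"fingers": 0}
    - {"x": 0,"y": 0,"z": 3,"turn": 0,"fingers": 0}
    - {"x": 0,"y": 0,"z": 3,"turn": 0,"fingers": 0}

```text
clock: 15.08
tool_pos: [0.5315, 0.0682, 0.2626]
tcp_rot: [-0.544, 3.093, -0.0]
force: [-0.8, 0.1, 5.2]
width: 0.0
grasp_force: 2.8
```

Tip at 89.6 mm, almost at the stop. I'll push slightly more, hold, then release.

>>> send_rows:
  moves:
    - {"x": 0,"y": 0,"z": 1.5,"turn": 0,"fingers": 0}
    - {"x": 0,"y": 0,"z": 1.5,"turn": 0,"fingers": 0}
    - {"x": 0,"y": 0,"z": 1.5,"turn": 0,"fingers": 0}

```text
clock: 15.45
tool_pos: [0.5315, 0.0681, 0.2624]
tcp_rot: [-0.544, 3.092, -0.0]
force: [-2.5, -1.6, 13.6]
width: 0.0002
grasp_force: 6.9
```

>>> send_rows:
  moves:
    - {"x": 0,"y": 0,"z": -4,"turn": 0,"fingers": 0}
    - {"x": 0,"y": 0,"z": -12,"turn": 0,"fingers": 0}
    - {"x": 0,"y": 0,"z": -40,"turn": 0,"fingers": 0}
    - {"x": 0,"y": 0,"z": -90,"turn": 0,"fingers": 0}
    - {"x": 0,"y": 0,"z": -110,"turn": 0,"fingers": 0}
    - {"x": 0,"y": 0,"z": -110,"turn": 0,"fingers": 0}
    - {"x": 0,"y": 0,"z": -110,"turn": 0,"fingers": 0}

```text
clock: 16.32
tool_pos: [0.5307, 0.0682, 0.3692]
tcp_rot: [0.543, -3.091, -0.001]
force: [-1.2, -0.3, -0.3]
width: -0.0001
grasp_force: 0.0
```

Run:
```python
from h import *
o=observe();print(o['tool_pos'],o['force'],o['clock'])
c=cap('wrist'); cv2.imwrite('pics/w7.png',c['frame'][:,:,::-1])
```

```text
[0.53065007 0.06816177 0.36915734] [-1.19644297 -0.32381412 -0.29833386] 16.325
```

View pics/w7.png

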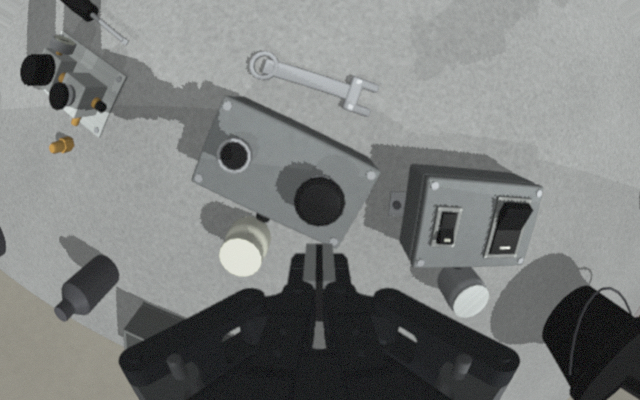

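The view shows the mains rocker on (512,228), the lamp rocker unchanged (446,227), the palm button up (319,202), the valve knob at (60,97), and the bystanders in view still standing. The arm is clear of everything.

```bash
python3 -c "
from station import *
print(job_done())"
```

```text
the job is handed in; nothing more can be done
None
```

I pressed the mains rocker, air-valve knob and palm button to their end stops in that order and let the palm button back up; the lamp rocker, retract button and loose items weren't touched, and the job was handed in at about 16 s with no verdict returned.

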